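Unlatch the tipping cradle and tip the connector block down its chute

TASK

Swing the red safety catch well clear of the lever, then ease the black-balled lever over towards the chute, without slamming it, so that the connector block slides out of the yellow cradle and comes to rest in the blue pocket at the foot of the chute. Then bring the lever back upright so the cradle lies level again, leaving the catch open. Do not touch the block with the robot, and leave the other things on the bench where they are.

Things in the scene. Friction and masses are not known exactly. Their poses are not given: they have to be found in the camera images.
- tipper: Tipping stand fixed to the bench, 160 x 450 mm, 300 mm high. Origin on the bench under the middle of the cradle's hinge line; z up. All offsets named 'stand' are in this frame. Catch and lever are on its -x side, which looks to the robot; the yellow cradle is at y 0 to +130 mm, the chute and blue pocket at y 0 to -282 mm.
- catch (a joint): Red flat hook, 8 mm thick, at 200 mm height, swinging level about catch_pivot. 0 = closed: the arm runs from the pin along -y (stand) and its 12 mm nose holds the lever from the chute side. It grows (rad, to 1.2) as it swings out to -x, to the robot; above 0.45 it is clear. Starts at 0 to 0.06. Takes 1 to 2 N at the knob; stays where it is left.
- catch_pivot (a point): The catch's upright pin: x -69, y +120, z 200 mm (stand).
- catch_knob (a point): Centre of the red knob on the catch: 19 mm across, 22 mm high, 45 mm above the arm's middle, on a 12 mm stem. At catch = 0 it lies 23 mm in -x and 68 mm in -y (stand) from the pivot. Push it to -x from its cradle side, or pinch it and draw it round.
- tip_lever (a joint): Lever and cradle, one part. 0 = lever upright, cradle level; grows (rad, stop at 1.1) as the lever leans to the stand's -y, over the chute, and the cradle's far end rises. Friction holds it where it is left; 3 to 8 N at the ball, square to the lever, moves it. The block slides at about 0.15 to 0.3; 0.8 to 1.0 empties it surely. Over 3 rad/s is slamming. The closed catch leaves about 0.06 rad of play.
- lever_hinge (a point): Point of the hinge axis (along the stand's x) at the lever: x -75, y 0, z 135 mm (stand).
- lever_ball (a point): Centre of the black ball (34 mm across) at the lever's top, 150 mm from the hinge. The lever's bar below it is 12 x 10 mm.
- block: The black ribbed connector block, about 62 x 106 x 70 mm, 0.13 to 0.25 kg, smooth hard plastic. Origin at the centre of its underside, its own y along its 106 mm length. It lies in the yellow cradle, lengthways to the chute, its top at 205 mm height.
- block_mid (a point): Centre of the block, 34 mm above its underside.
- pocket (a point): Centre of the blue pocket's floor, 17 mm above the bench: x 0, y -204 mm (stand). Inside 86 mm wide, floor from y -117 to -278 mm; side walls reach 87 mm, the end wall 107 mm above the bench.
- tape_roll: Bystander: roll of black tape, 78 mm across, 19 mm high, flat on the bench beyond the pocket. Origin at the centre of its underside.
- red_bottle: Bystander: small red bottle with a white nozzle, 35 mm across, 109 mm high, standing. Origin at the centre of its underside.
- screwdriver: Bystander: yellow-handled screwdriver, 194 mm long, 27 mm thick, lying in front of the stand. Origin at the middle of its length, underside.
- cradle (a point): Middle of the yellow cradle's floor, on the moving part: y +64, z 135 mm (stand) when level. The cradle is 82 x 127 mm inside, walls 38 mm high, open towards the chute (98 mm wide at its top, 46 mm side walls).

How it is judged:
By the outcome, as a careful person would: the job done as asked, in the order asked, and still so for the second after the job is handed in, with the robot touching nothing.
It also fails if it takes over 58 s, if anything falls off the work surface, if the arm or the gripper's body presses on something with over 40 N, if the wrist force passes 120 N, or if a joint passes its speed limit or range.

ROBOT

A 7-joint arm with a two-finger parallel gripper is mounted at the origin on the work surface; the furniture and walls round the work are solid. World frame = base frame: x ahead of the robot, y to its left, z up, the work surface at z = 0. Lengths are in mm, angles in rad, forces in N, time in s.
With the tool pointing down it reaches from about 425 to 1025 mm from the base axis. Payload 9.4 kg.
Tool frame: the origin (TCP) lies at the very end of the fingers, on their centre line; the grasp point (between the pads) lies 19 mm behind it; x points along the fingers, y is the direction in which the jaws open and shut, and the axes are right-handed (so a half turn about x gives the same grasp; the last joint's range is limited). The gripper opens to 85 mm and grips with 20 to 120 N. Pads are 22 mm wide; open, the fingers measure 114 mm over their backs; the gripper's body (76 mm by 85 mm) begins 54 mm behind the grasp point. The pads swing forward as they close: fully open they stand 13 mm farther back than shut.
Start: joints at [1.087, 0.599, -0.003, 1.599, 0.002, 0.943, -0.08], TCP at [286.852, -665.838, 206.175] pointing down, gripper open.
Joint ranges: [-2.57, 2.57], [-0.35, 1.97], [-1.29, 1.29], [0.11, 2.56], [-1.05, 4.19], [0.11, 1.86], [-2.63, 2.63]. Speed limits (rad/s): [2.22, 2.22, 3.01, 3.01, 3.14, 3.14, 3.14].

INTERFACE

Orientations are given as a unit quaternion [w, x, y, z].
In Python, from cell import sensors, eyes, bot gives the robot as it stands. The module is installed in compiled form; this text tells all that it offers.
- The arm moves only by the tool drive_tool, never from a script. Its argument "moves" is a list that holds one entry, the list of rows, each a list of 5 numbers: the finger opening in mm, from 0 to 85.4, then the shift along the tool's x, y, z in mm, then the turn about the tool's x in degrees. In form: [[[grip, tx, ty, tz, twist], ...]]. A call has 1 to 12 rows; each row is the pose to reach, as a shift and turn from the pose commanded when the call began, along the tool's axes at that moment; what a row does not reach only later rows make up. A row lasts 1/8 s, in which the tool goes at most 62.5 mm and 10.7 degrees, less where a joint would pass 70% of its speed; a pose out of reach is approached as far as the arm can. A call with a gripper value outside its range is refused whole. The fingers move at their own pace and stop on an object; the grip force is fixed at half the most. Time passes only in rows, so rows that repeat a pose let the fingers close. It gives the time, the measured TCP pose, the force and the opening at its end, in the units of the state.
- sensors.state(): the state, without advancing time (a new reading comes with each control period).
- eyes.camera(name): name is "scene" or "side" or "wrist"; returns a dict with "frame" (420x560x3 uint8, red, green, blue), "depth" (420x560 float32, mm along the optical axis (not along the pixel's ray), 0 where there is no reading), "camera_matrix" (3x3 intrinsics, pixels), "cam_to_world" (4x4, takes a point from camera to world coordinates). Camera axes: x right, y down, z forward; pixel columns grow to the right and rows downward; lengths in mm; the calibration is good to about 2 mm. The wrist camera is an equidistant fisheye: a pixel r from the principal point sees the ray r / f radians off the axis. A picture is of the moment at which its call begins.
- bot.sign_off(): hands the job in, once; it reports no verdict.
The state is a dict: "time_s": time; "joint_positions": joint angles; "qd": joint speeds; "effort": joint torques, N m; "position": TCP position; "ee_rot": TCP orientation; "force": force on the tool from outside, world axes, zero at the start; "torque": the same for the moment, N m; "finger_gap": finger opening in mm.
Only numpy, scipy, OpenCV 4.12 (cv2) and the standard library are available. Lean on these libraries where they do the work, as an engineer would, in place of code of your own. Each camera call takes 0.05 s, during which the arm holds its last target.

## Working session

There is one attempt and no reset: what is moved stays moved. The work goes in short steps, Python scripts to look and compute and a tool call to move; the robot and the scene stay as the last step left them, time stands still between calls to the robot, and variables do not carry over. Pictures are saved under pics/ and viewed, and the job is handed in when it is done.

Besides the shell and the picture viewer there is one more tool, called as name(argument=value, ...) on one line, values as JSON. drive_tool: Moves the arm, as the interface text tells. Its arguments: {"type":"object","properties":{"moves":{"type":"array","items":{"type":"array","items":{"type":"array","items":{"type":"number"}}}}},"required":["moves"]}

```bash
mkdir -p pics; cat > h.py <<'E'
import numpy as np, cv2, pickle
from cell import sensors, eyes, bot
def snap(names,tag):
    for n in names:
        c=eyes.camera(n); pickle.dump(c,open(f'pics/{n}_{tag}.pkl','wb'))
        cv2.imwrite(f'pics/{n}_{tag}.png',cv2.cvtColor(c['frame'],cv2.COLOR_RGB2BGR))
def load(n,tag): return pickle.load(open(f'pics/{n}_{tag}.pkl','rb'))
def pts(c):
    K=c['camera_matrix'];d=c['depth'];v,u=np.mgrid[:d.shape[0],:d.shape[1]]
    P=np.stack([(u-K[0,2])/K[0,0]*d,(v-K[1,2])/K[1,1]*d,d],-1)
    T=c['cam_to_world'];return P@T[:3,:3].T+T[:3,3]
E
python3 - <<'E'
from h import *
snap(['scene','side'],'a')
s=sensors.state()
print(s)
for n in ['scene','side']: print(np.round(load(n,'a')['cam_to_world'],3).tolist(), load(n,'a')['camera_matrix'].tolist())
E
```

```text
{'time_s': 0.1, 'joint_positions': array([ 1.08729221,  0.6000905 , -0.00253022,  1.60005241,  0.0017563 ,
        0.94287806, -0.07981835]), 'qd': array([-0.00116918, -0.00056942,  0.00142285, -0.00222352, -0.00067142,
       -0.00269095,  0.00097799]), 'effort': array([ 4.16707408e-03, -7.77997756e+01,  1.56943213e+00, -2.58628732e+01,
        1.26558408e-02,  5.47048228e-03,  7.35972299e-05]), 'position': array([ 286.67487025, -665.42040153,  205.36981938]), 'ee_rot': array([-0.14235349, -0.69239153, -0.14332349,  0.69266719]), 'force': array([-0.6549579 ,  0.59144369, -1.5307077 ]), 'torque': array([-0.03078079,  0.01094866,  0.05391678]), 'finger_gap': 85.81224054866685}
[[-0.661, -0.418, 0.624, -469.753], [-0.751, 0.378, -0.542, 637.744], [-0.009, -0.826, -0.564, 1045.849], [0.0, 0.0, 0.0, 1.0]] [[501.91939237953255, 0.0, 268.8099640619913], [0.0, 501.91939237953255, 213.36307264526513], [0.0, 0.0, 1.0]]
[[1.0, -0.012, 0.002, 468.973], [-0.006, -0.365, 0.931, -1369.712], [-0.011, -0.931, -0.365, 654.356], [0.0, 0.0, 0.0, 1.0]] [[450.3232810484677, 0.0, 283.56641441122866], [0.0, 450.3232810484677, 216.48772011863628], [0.0, 0.0, 1.0]]
```

View pics/scene_a.png

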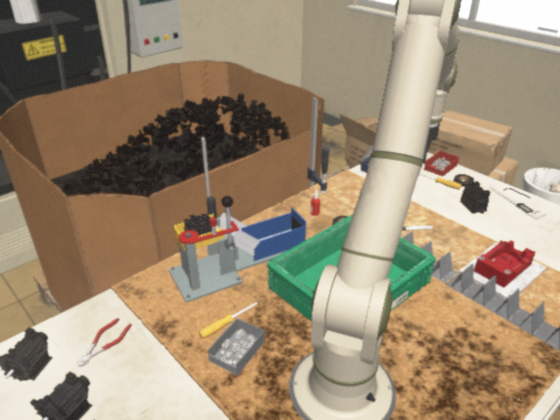

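View pics/side_a.png

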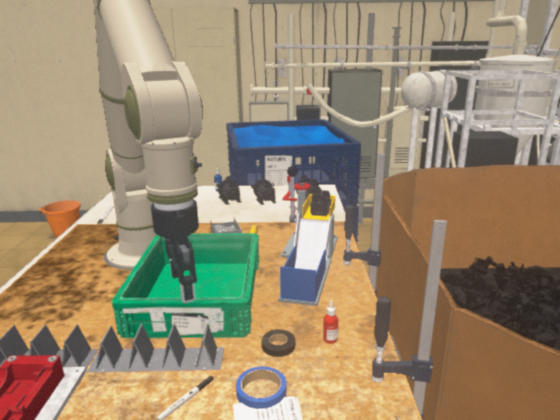

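```bash
python3 - <<'E'
from h import *
c=load('scene','a'); f=cv2.cvtColor(c['frame'],cv2.COLOR_RGB2BGR)
cv2.imwrite('pics/z1.png',cv2.resize(f[180:350,150:350],None,fx=4,fy=3.5,interpolation=cv2.INTER_CUBIC)[:600])
s=load('side','a'); f=cv2.cvtColor(s['frame'],cv2.COLOR_RGB2BGR)
cv2.imwrite('pics/z2.png',cv2.resize(f[150:310,230:390],None,fx=3.75,fy=3.75,interpolation=cv2.INTER_CUBIC))
P=pts(c)
for u,v in [(227,202),(213,230),(200,220),(205,285),(218,318),(240,250),(300,215),(180,275),(240,283),(315,205)]: print(u,v,np.round(P[v,u]))
P=pts(s)
for u,v in [(320,190),(318,212),(292,172),(315,235),(300,278),(331,325),(278,343)]: print(u,v,np.round(P[v,u]))
E
```

```text
227 202 [482. -37. 293.]
213 230 [485.  15. 221.]
200 220 [582.  -6. 195.]
205 285 [519.  39.   8.]
218 318 [388.  88.   1.]
240 250 [ 579. -145.   10.]
300 215 [ 602. -444.    0.]
180 275 [605.  73.  11.]
240 283 [459. -48.   3.]
315 205 [ 562. -479.   49.]
320 190 [590.  18. 202.]
318 212 [580. -45. 150.]
292 172 [498. -61. 285.]
315 235 [ 567. -107.   98.]
300 278 [ 512. -338.   78.]
331 325 [ 575. -510.   53.]
278 343 [ 454. -504.    0.]
```

View pics/z1.png

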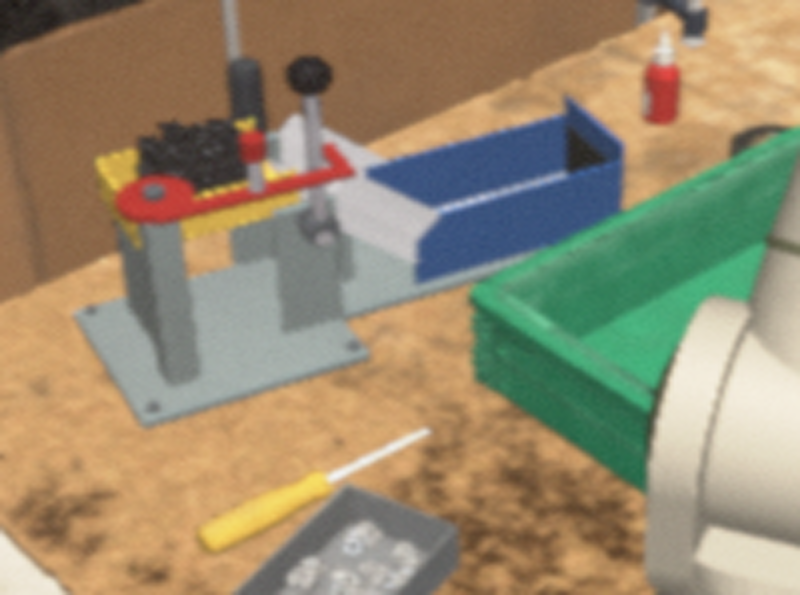

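View pics/z2.png

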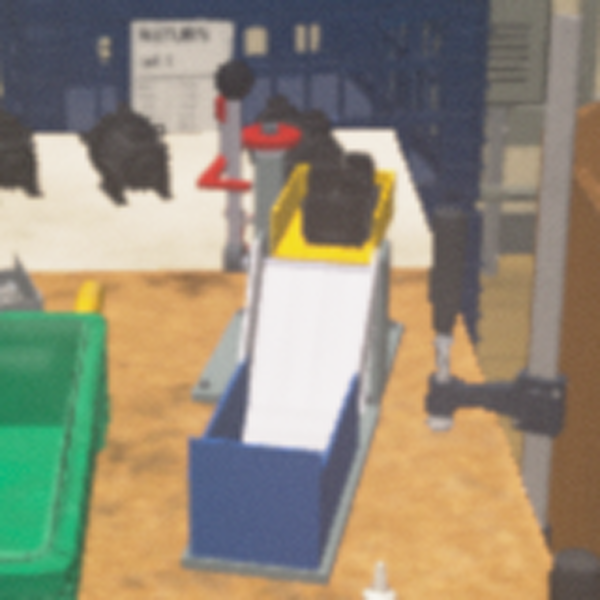

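```bash
python3 - <<'E'
from h import *
from scipy.optimize import least_squares
def ray(c,u,v):
    K=c['camera_matrix'];T=c['cam_to_world'];d=T[:3,:3]@np.array([(u-K[0,2])/K[0,0],(v-K[1,2])/K[1,1],1]);return T[:3,3],d/np.linalg.norm(d)
def plane(c,u,v,z):
    o,d=ray(c,u,v);return o+d*(z-o[2])/d[2]
def two(a,b):
    M=[];r=[]
    for o,d in(a,b):
        Q=np.eye(3)-np.outer(d,d);M.append(Q);r.append(Q@o)
    return np.linalg.lstsq(np.vstack(M),np.hstack(r),rcond=None)[0]
C=load('scene','a');S=load('side','a')
def cen(c,m,box):
    x0,y0,x1,y1=box;mm=np.zeros_like(m);mm[y0:y1,x0:x1]=m[y0:y1,x0:x1]
    n,l,st,ce=cv2.connectedComponentsWithStats(mm.astype(np.uint8));i=1+np.argmax(st[1:,4]);print(st[i],ce[i]);return ce[i]
def dark(c): return c['frame'].max(2)<75
def red(c):
    f=c['frame'].astype(int);return (f[...,0]>110)&(f[...,1]<70)&(f[...,2]<80)
b1=cen(C,dark(C),(218,194,237,211));b2=cen(S,dark(S),(285,164,299,179))
ball=two(ray(C,*b1),ray(S,*b2));print('ball',ball, plane(C,*b1,285),plane(S,*b2,285))
k=cen(C,red(C),(208,216,218,227));knob=plane(C,*k,245);print('knob',knob)
p=cen(C,red(C),(178,229,199,245)); print('disc',plane(C,*p,204))
p2=cen(S,red(S),(294,181,311,191)); print('disc',plane(S,*p2,204))
# far end wall of pocket, base plate corner pixels from zoom images
def z1(x,y): return x/4+150,y/3.5+180
def z2(x,y): return x/3.75+230,y/3.75+150
for q in [(80,317),(150,425),(370,352)]: print('plate',np.round(plane(C,*z1(*q),8)))
for q in [(183,565),(325,577),(192,395)]: print('plateS',np.round(plane(S,*z2(*q),6)))
for q in [(190,440),(322,455)]: print('endwall top',np.round(plane(S,*z2(*q),107)))
print(np.round(plane(C,*z1(622,148),107)))
E
```

```text
[222 197  11  10  88] [226.73863636 201.35227273]
[289 167   8   9  57] [292.57894737 171.07017544]
ball [499.41985186 -47.42937828 283.31176963] [495.23080987 -45.32743628 285.        ] [500.24199793 -49.95794785 285.        ]
[210 217   6   9  41] [212.70731707 221.43902439]
knob [490.55680859   9.915003   245.        ]
[180 230  19  13 167] [189.33532934 236.7245509 ]
disc [523.45654521  70.05644329 204.        ]
[305 184   5   5  15] [306.86666667 186.53333333]
disc [549.55065128  49.10353391 204.        ]
plate [647.  83.   8.]
plate [495. 119.   8.]
plate [458. -58.   8.]
plateS [ 456. -331.    6.]
plateS [ 556. -348.    6.]
plateS [462. -58.   6.]
endwall top [ 462. -332.  107.]
endwall top [ 551. -356.  107.]
[ 451. -318.  107.]
```

```bash
cat >> h.py <<'E'
from scipy.spatial.transform import Rotation as Ro
def R():
    w,x,y,z=sensors.state()['ee_rot'];return Ro.from_quat([x,y,z,w]).as_matrix()
def ray(c,u,v):
    K=c['camera_matrix'];T=c['cam_to_world'];d=T[:3,:3]@np.array([(u-K[0,2])/K[0,0],(v-K[1,2])/K[1,1],1]);return T[:3,3],d/np.linalg.norm(d)
def plane(c,u,v,z):
    o,d=ray(c,u,v);return o+d*(z-o[2])/d[2]
def wplane(c,u,v,z):
    K=c['camera_matrix'];T=c['cam_to_world'];x,y=u-K[0,2],v-K[1,2];r=np.hypot(x,y);t=r/K[0,0]
    d=T[:3,:3]@np.array([x/r*np.sin(t),y/r*np.sin(t),np.cos(t)]);o=T[:3,3];return o+d*(z-o[2])/d[2]
def st():
    s=sensors.state();print('t',round(s['time_s'],2),'p',np.round(s['position'],1),'F',np.round(s['force'],1),'gap',round(s['finger_gap'],1));r=R();print('tool y ang deg',np.degrees(np.arctan2(r[1,1],r[0,1])).round(2),'toolx',r[:,0].round(3),'q7',s['joint_positions'].round(2));return s
def togo(target,twist=0):
    s=sensors.state();print('tool shift',np.round(R().T@(np.array(target)-s['position']),1))
E
python3 - <<'E'
from h import *
st();print(R().round(3))
togo([480,-30,400])
E
```

```text
t 0.1 p [ 286.7 -665.4  205.4] F [-0.7  0.6 -1.5] gap 85.8
tool y ang deg -66.69 toolx [-0.001  0.001 -1.   ] q7 [ 1.09  0.6  -0.    1.6   0.    0.94 -0.08]
[[-0.001  0.396 -0.918]
 [ 0.001 -0.918 -0.396]
 [-1.    -0.001  0.   ]]
tool shift [-194.  -507.3 -429. ]
```

drive_tool(moves=[[[0, -50, 0, 0, 0], [0, -100, 0, 0, 0], [0, -150, 0, 0, 4], [0, -195, -40, -34, 8], [0, -195, -85, -72, 13], [0, -195, -130, -110, 18], [0, -195, -175, -148, 23], [0, -195, -220, -186, 28], [0, -195, -265, -224, 34], [0, -195, -310, -262, 34], [0, -195, -355, -300, 34], [0, -195, -400, -338, 34]]])

```text
time_s: 1.6
position: [439.0, -162.8, 401.2]
ee_rot: [-0.066, 0.704, -0.066, -0.704]
force: [0.7, 0.0, 0.1]
finger_gap: -0.1
```

```bash
python3 - <<'E'
from h import *
st();togo([460,-30,400])
E
```

```text
t 1.6 p [ 439.  -162.8  401.2] F [0.7 0.  0.1] gap -0.1
tool y ang deg -100.7 toolx [ 0. -0. -1.] q7 [ 0.36  0.1  -0.14  1.88  0.01  1.17 -1.54]
tool shift [   1.1 -134.4    4.1]
```

drive_tool(moves=[[[0, 0, -45, 2, 0], [0, 0, -90, 4, 0], [0, 0, -134, 4, 0], [0, 0, -134, 4, 0]]])

```text
time_s: 2.1
position: [460.0, -29.1, 401.0]
ee_rot: [0.064, -0.704, 0.064, 0.704]
force: [-0.8, -1.5, 0.2]
finger_gap: -0.0
```

```bash
python3 - <<'E'
from h import *
st();snap(['wrist','scene','side'],'b');c=load('wrist','b');print(c['camera_matrix'],c['cam_to_world'].round(3))
E
```

```text
t 2.1 p [460.  -29.1 401. ] F [-0.8 -1.5  0.2] gap -0.0
tool y ang deg -100.37 toolx [-0.     0.001 -1.   ] q7 [ 0.18  0.09 -0.26  1.89  0.02  1.17 -1.84]
[[325.1922621    0.         275.61433897]
 [  0.         325.1922621  212.1362763 ]
 [  0.           0.           1.        ]] [[-1.79000e-01 -9.39000e-01 -2.94000e-01  5.34831e+02]
 [-9.84000e-01  1.70000e-01  5.40000e-02 -4.40690e+01]
 [-1.00000e-03  2.99000e-01 -9.54000e-01  5.68922e+02]
 [ 0.00000e+00  0.00000e+00  0.00000e+00  1.00000e+00]]
```

View pics/wrist_b.png

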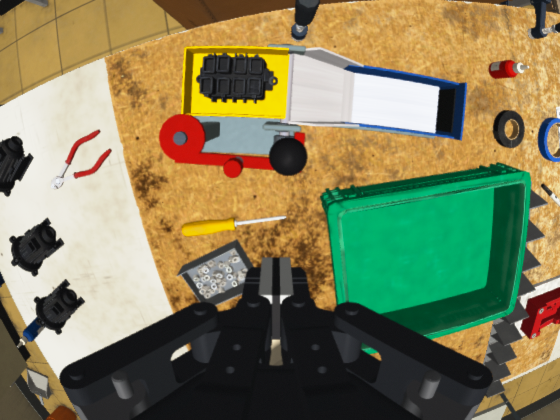

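The wrist view shows the whole stand: ball at (289,156), knob at (233,168), pivot pin at (180,138), cradle and block upper left, pocket's end wall near (463,110).

```bash
python3 - <<'E'
from h import *
c=load('wrist','b')
A=[]
for n,u,v,z,xy in [('ball',289,156,285,(-75,0)),('knob',233,168,252,(-92,52)),('pivot',180,138,206,(-69,120)),('endtopA',465,85,107,(46,-282)),('endtopB',458,139,107,(-46,-282)),('cr',184,48,173,(44,130)),('cr2',184,119,173,(-44,130))]:
    p=wplane(c,u,v,z);print(n,p.round(1));A.append((n,p[:2],np.array(xy)))
B=[a for a in A if a[0]!='knob']
s=np.array([a[2] for a in B],float);w=np.array([a[1] for a in B])
sc,wc=s-s.mean(0),w-w.mean(0)
th=np.arctan2((sc[:,0]*wc[:,1]-sc[:,1]*wc[:,0]).sum(),(sc*wc).sum());Rm=np.array([[np.cos(th),-np.sin(th)],[np.sin(th),np.cos(th)]])
o=w.mean(0)-Rm@s.mean(0);print('yaw',np.degrees(th),'o',o)
for n,p,xy in A: print(n,(Rm.T@(p-o)).round(1),xy)
E
```

```text
ball [495.9 -48.7 285. ]
knob [489.7   7.3 252. ]
pivot [529.6  68.1 206. ]
endtopA [ 544.2 -346.   107. ]
endtopB [ 459.8 -321.8  107. ]
cr [639.5  51.  173. ]
cr2 [551.2  68.  173. ]
yaw -13.46798600258463 o [567.17708963 -63.99623292]
ball [-72.9  -1.7] [-75   0]
knob [-92.   51.3] [-92  52]
pivot [-67.3 119.7] [-69 120]
endtopA [  43.4 -279.6] [  46 -282]
endtopB [ -44.4 -275.7] [ -46 -282]
cr [ 43.5 128.7] [ 44 130]
cr2 [-46.3 124.7] [-44 130]
```

```bash
cat >> h.py <<'E'
th=np.radians(-13.4);O=np.array([567.,-64.])
RS=np.array([[np.cos(th),-np.sin(th)],[np.sin(th),np.cos(th)]])
def W(x,y,z): return np.r_[O+RS@[x,y],z]
def S_(p): return np.r_[RS.T@(np.array(p[:2])-O),p[2]]
E
python3 - <<'E'
from h import *
togo(W(-62,60,330))
E
```

```text
tool shift [ 70.9 -52.7 -52.1]
```

drive_tool(moves=[[[0, 0, -26, -26, 2], [0, 0, -53, -52, 3], [0, 35, -53, -52, 3], [0, 71, -53, -52, 3], [0, 71, -53, -52, 3]]])

```text
time_s: 2.88
position: [519.4, 8.4, 328.1]
ee_rot: [0.084, -0.7, 0.085, 0.704]
force: [0.5, 0.0, 0.4]
finger_gap: -0.1
```

```bash
python3 - <<'E'
from h import *
s=st();print(S_(s['position']));snap(['wrist'],'c')
togo(W(-62,60,240));togo(W(-115,88,240))
E
```

```text
t 2.88 p [519.4   8.4 328.1] F [0.5 0.  0.4] gap -0.1
tool y ang deg -103.8 toolx [-0.005 -0.001 -1.   ] q7 [ 0.1   0.24 -0.28  1.89  0.08  1.03 -2.03]
[-63.06044524  59.41425065 328.07117383]
tool shift [89.9 -0.  -0.3]
tool shift [ 90.  -27.7  52.9]
```

View pics/wrist_c.png

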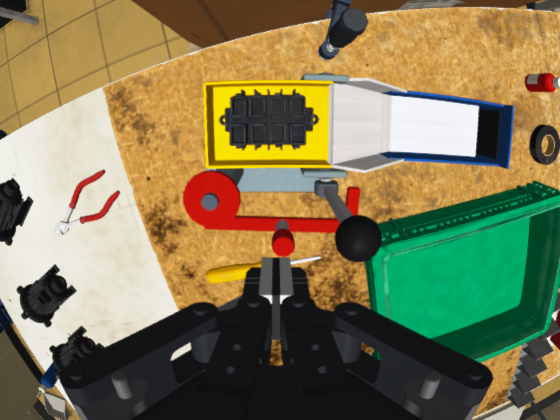

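```bash
python3 - <<'E'
from h import *
c=load('wrist','c')
for n,u,v,z in [('knobtop',284,242,256),('ball',358,240,285),('pivot',209,202,206)]: print(n,S_(wplane(c,u,v,z)).round(1))
E
```

```text
knobtop [-87.5  51.4 256. ]
ball [-74.5  -0.9 285. ]
pivot [-67.9 120.5 206. ]
```

drive_tool(moves=[[[0, 0, 0, -7, 0], [0, 40, 0, -7, 0], [0, 70, 0, -7, 0], [0, 88, 0, -7, 0], [0, 88, 0, -7, 0]]])

```text
time_s: 3.55
position: [528.2, 8.1, 242.4]
ee_rot: [0.084, -0.702, 0.084, 0.702]
force: [0.5, -0.1, -0.2]
finger_gap: 0.3
```

```bash
python3 - <<'E'
from h import *
s=st();print(S_(s['position']))
togo(W(-115,88,240))
snap(['scene'],'d');f=load('scene','d')['frame'][180:330,150:310]
cv2.imwrite('pics/z3.png',cv2.resize(f[...,::-1],None,fx=4,fy=4,interpolation=cv2.INTER_CUBIC))
E
```

```text
t 3.55 p [528.2   8.1 242.4] F [ 0.5 -0.1 -0.2] gap 0.3
tool y ang deg -103.72 toolx [-0. -0. -1.] q7 [ 0.09  0.33 -0.27  1.99  0.12  0.83 -2.07]
[-54.49923777  61.16153826 242.36944688]
tool shift [  2.4 -26.5  60.6]
```

View pics/z3.png

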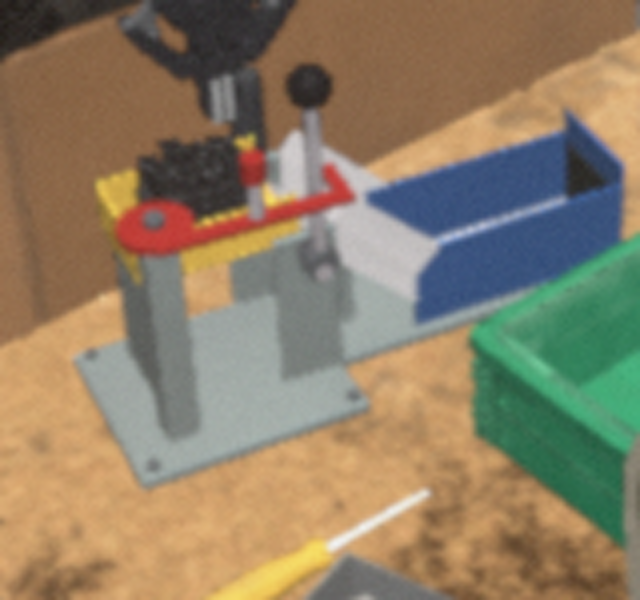

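```bash
python3 - <<'E'
from h import *
c=load('scene','d');T=np.linalg.inv(c['cam_to_world'])
for p in [sensors.state()['position'],W(-92,52,245),W(-69,120,204),W(-75,0,285)]:
    q=c['camera_matrix']@(T[:3,:3]@p+T[:3,3]);q/=q[2];print(q[:2],(q[:2]-[150,180])*4)
E
```

```text
[205.26444611 215.97259868] [221.05778446 143.89039473]
[213.50924162 221.31302461] [254.03696646 165.25209846]
[188.88422645 235.85635148] [155.53690582 223.42540591]
[227.36627603 201.35498317] [309.46510411  85.41993267]
```

drive_tool(moves=[[[0, 6, 0, 0, 0], [0, 6, 0, 7, 0], [0, 6, 0, 14, 0], [0, 6, -1, 20, 0], [0, 6, -3, 26, 0], [0, 6, -5, 32, 0], [0, 6, -8, 38, 0], [0, 6, -12, 44, 0], [0, 6, -17, 50, 0], [0, 6, -22, 56, 0], [0, 6, -27, 61, 0], [0, 6, -27, 61, 0]]])

```text
time_s: 5.1
position: [474.6, 49.7, 236.2]
ee_rot: [-0.084, 0.702, -0.084, -0.702]
force: [-0.1, -1.1, 0.5]
finger_gap: -0.1
```

```bash
python3 - <<'E'
from h import *
s=st();print(S_(s['position']))
snap(['scene','wrist'],'e');f=load('scene','e')['frame'][180:330,150:310]
cv2.imwrite('pics/z4.png',cv2.resize(f[...,::-1],None,fx=4,fy=4,interpolation=cv2.INTER_CUBIC))
E
```

```text
t 5.1 p [474.6  49.7 236.2] F [-0.1 -1.1  0.5] gap -0.1
tool y ang deg -103.64 toolx [ 0.  0. -1.] q7 [ 0.01  0.28 -0.3   2.1   0.12  0.78 -2.16]
[-116.25552955   89.18694762  236.20530685]
```

View pics/z4.png

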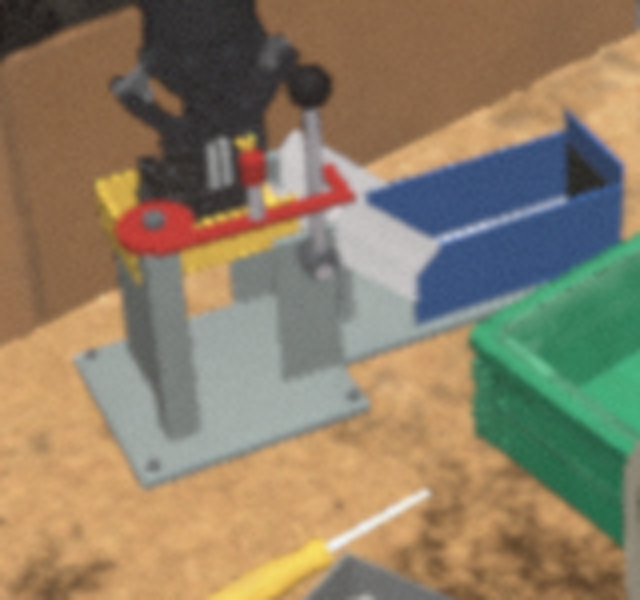

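View pics/wrist_e.png

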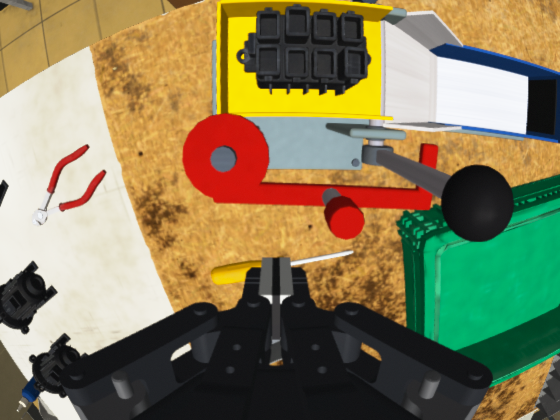

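drive_tool(moves=[[[0, -6, 0, 0, 0], [0, -6, 0, -22, 0], [0, -6, 0, -44, 0], [0, -6, 0, -64, 0], [0, -6, 22, -66, 0], [0, -6, 44, -66, 0], [0, -6, 44, -66, 0]]])

```text
time_s: 6.08
position: [528.3, -11.1, 242.4]
ee_rot: [0.085, -0.702, 0.086, 0.702]
force: [-0.0, -0.2, -0.1]
finger_gap: -0.2
```

```bash
python3 - <<'E'
from h import *
s=st();print(S_(s['position']))
for th in [0,.15,.3,.45,.6,.75,.9]:
    c,q=np.cos(th),np.sin(th);k=np.array([-69-23*c-68*q,120-68*c+23*q]);t=np.array([23*q-68*c,68*q+23*c])/71.8;f=k-20*t;togo(W(*f,242))
snap(['wrist'],'f')
E
```

```text
t 6.08 p [528.3 -11.1 242.4] F [-0.  -0.2 -0.1] gap -0.2
tool y ang deg -103.87 toolx [-0.    -0.001 -1.   ] q7 [ 0.12  0.33 -0.27  1.99  0.12  0.83 -2.03]
[-49.87654793  42.52084349 242.36526636]
tool shift [ 0.4 -2.9 23.2]
tool shift [ 0.4 -4.2 34.3]
tool shift [ 0.4 -7.2 45.1]
tool shift [  0.4 -11.8  55.2]
tool shift [  0.4 -17.8  64.6]
tool shift [  0.3 -25.2  73. ]
tool shift [  0.3 -33.8  80.2]
```

View pics/wrist_f.png

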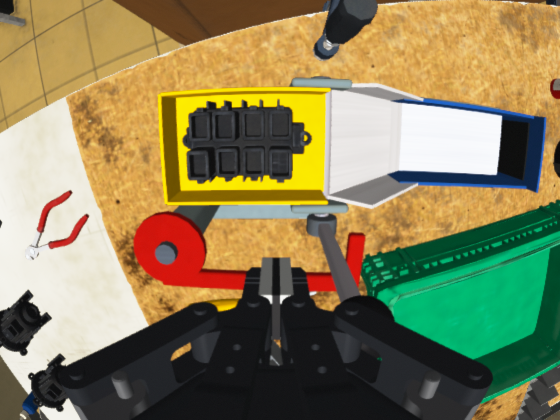

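drive_tool(moves=[[[0, 0, -2, 10, 0], [0, 0, -3, 18, 0], [0, 0, -3, 24, 0], [0, 0, -4, 30, 0], [0, 0, -5, 36, 0], [0, 0, -6, 41, 0], [0, 0, -8, 46, 0]]])

```text
time_s: 7.0
position: [485.4, 9.5, 242.2]
ee_rot: [-0.084, 0.702, -0.084, -0.702]
force: [0.4, -0.2, -0.1]
finger_gap: -0.4
```

```bash
python3 - <<'E'
from h import *
s=st();print(S_(s['position']))
snap(['scene','wrist'],'g');f=load('scene','g')['frame'][180:330,150:310]
a=cv2.resize(f[...,::-1],(448,420),interpolation=cv2.INTER_CUBIC);b=load('wrist','g')['frame'][...,::-1]
cv2.imwrite('pics/z5.png',np.hstack([a,b])[:, :])
cv2.imwrite('pics/z5.png',cv2.resize(np.hstack([a,b]),(800,333)))
E
```

```text
t 7.0 p [485.4   9.5 242.2] F [ 0.4 -0.2 -0.1] gap -0.4
tool y ang deg -103.7 toolx [ 0. -0. -1.] q7 [ 0.09  0.28 -0.29  2.08  0.11  0.8  -2.07]
[-96.38121053  52.62169303 242.15921315]
```

View pics/z5.png

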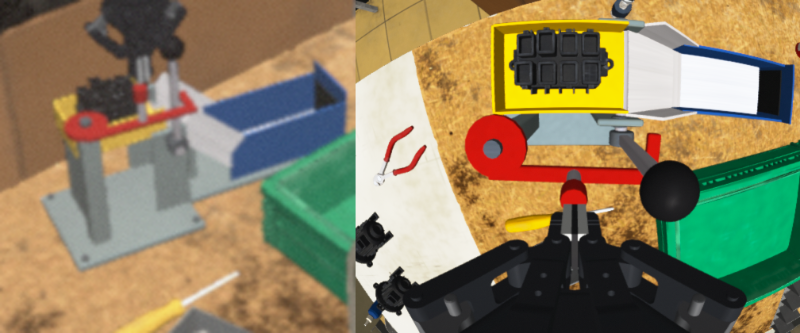

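```bash
python3 - <<'E'
from h import *
c=load('scene','g');P=pts(c);T=np.linalg.inv(c['cam_to_world'])
p=sensors.state()['position']
q=c['camera_matrix']@(T[:3,:3]@p+T[:3,3]);print(q[:2]/q[2])
f=c['frame']
for v in range(194,228,2):
    print(v,[(tuple(f[v,u]//10),tuple(S_(P[v,u]).round().astype(int))) for u in (211,213)])
w=load('wrist','g');K=w['camera_matrix'];d=w['depth']
v,u=np.mgrid[:420,:560];x=u-K[0,2];y=v-K[1,2];r=np.hypot(x,y)+1e-9;t=r/K[0,0]
D=np.stack([x/r*np.tan(t)*d,y/r*np.tan(t)*d,d],-1)@w['cam_to_world'][:3,:3].T+w['cam_to_world'][:3,3]
for vv in range(226,300,5): print(vv,[tuple(S_(D[vv,uu]).round().astype(int)) for uu in (268,275,283)])
E
```

```text
[213.9525097  223.06810568]
194 [((np.uint8(5), np.uint8(4), np.uint8(5)), (np.int64(-112), np.int64(60), np.int64(348))), ((np.uint8(4), np.uint8(4), np.uint8(4)), (np.int64(-106), np.int64(52), np.int64(342)))]
196 [((np.uint8(5), np.uint8(5), np.uint8(5)), (np.int64(-111), np.int64(60), np.int64(341))), ((np.uint8(5), np.uint8(4), np.uint8(4)), (np.int64(-101), np.int64(50), np.int64(332)))]
198 [((np.uint8(5), np.uint8(4), np.uint8(5)), (np.int64(-113), np.int64(61), np.int64(336))), ((np.uint8(5), np.uint8(5), np.uint8(5)), (np.int64(-87), np.int64(46), np.int64(317)))]
200 [((np.uint8(4), np.uint8(4), np.uint8(4)), (np.int64(-109), np.int64(60), np.int64(327))), ((np.uint8(5), np.uint8(5), np.uint8(5)), (np.int64(-93), np.int64(49), np.int64(315)))]
202 [((np.uint8(5), np.uint8(5), np.uint8(5)), (np.int64(-108), np.int64(60), np.int64(320))), ((np.uint8(5), np.uint8(5), np.uint8(5)), (np.int64(-100), np.int64(52), np.int64(314)))]
204 [((np.uint8(5), np.uint8(5), np.uint8(5)), (np.int64(-108), np.int64(61), np.int64(314))), ((np.uint8(5), np.uint8(5), np.uint8(5)), (np.int64(-1
[... 3538 characters left out ...]
(-86), np.int64(55), np.int64(290)), (np.int64(-87), np.int64(52), np.int64(289)), (np.int64(-87), np.int64(49), np.int64(289))]
281 [(np.int64(-86), np.int64(55), np.int64(295)), (np.int64(-86), np.int64(52), np.int64(295)), (np.int64(-86), np.int64(49), np.int64(295))]
286 [(np.int64(-87), np.int64(55), np.int64(298)), (np.int64(-87), np.int64(52), np.int64(298)), (np.int64(-86), np.int64(49), np.int64(299))]
291 [(np.int64(-86), np.int64(55), np.int64(302)), (np.int64(-87), np.int64(52), np.int64(302)), (np.int64(-86), np.int64(49), np.int64(302))]
296 [(np.int64(-87), np.int64(54), np.int64(305)), (np.int64(-87), np.int64(52), np.int64(305)), (np.int64(-87), np.int64(49), np.int64(305))]
```

drive_tool(moves=[[[0, -4, 3, -20, 0], [0, -4, 5, -46, 0], [0, 8, 5, -46, 0], [0, 20, 5, -46, 0], [0, 20, 5, -46, 0]]])

```text
time_s: 7.72
position: [527.8, -6.1, 220.9]
ee_rot: [0.084, -0.701, 0.084, 0.703]
force: [-0.1, -0.4, 0.6]
finger_gap: -0.0
```

```bash
cat >> h.py <<'E'
def wpts(w):
    K=w['camera_matrix'];d=w['depth']
    v,u=np.mgrid[:420,:560];x=u-K[0,2];y=v-K[1,2];r=np.hypot(x,y)+1e-9;t=r/K[0,0]
    return np.stack([x/r*np.tan(t)*d,y/r*np.tan(t)*d,d],-1)@w['cam_to_world'][:3,:3].T+w['cam_to_world'][:3,3]
def zoom(tag,name,out,box=(150,180,310,330)):
    x0,y0,x1,y1=box
    a=cv2.resize(load('scene',tag)['frame'][y0:y1,x0:x1,::-1],(448,420),interpolation=cv2.INTER_CUBIC);b=load(name,tag)['frame'][...,::-1]
    cv2.imwrite(out,cv2.resize(np.hstack([a,b]),(800,333)))
E
python3 - <<'E'
from h import *
s=st();print(S_(s['position']))
snap(['scene','wrist'],'i');zoom('i','wrist','pics/z6.png')
D=wpts(load('wrist','i'))
for vv in range(240,300,4): print(vv,[tuple(S_(D[vv,uu]).round().astype(int).tolist()) for uu in (258,275,290)])
E
```

```text
t 7.72 p [527.8  -6.1 220.9] F [-0.1 -0.4  0.6] gap -0.0
tool y ang deg -103.66 toolx [-0.003 -0.    -1.   ] q7 [ 0.11  0.36 -0.27  2.02  0.13  0.78 -2.05]
[-51.58305185  47.18201507 220.87631024]
240 [(-135, 69, 0), (-135, 47, 0), (-135, 28, 0)]
244 [(-141, 69, -1), (-141, 47, -1), (-141, 28, 1)]
248 [(-146, 69, 1), (-147, 47, -1), (-147, 27, -1)]
252 [(-152, 69, 0), (-153, 47, -1), (-153, 27, -1)]
256 [(-159, 70, -1), (-159, 47, -1), (-158, 27, 0)]
260 [(-164, 70, 0), (-40, 46, 255), (-165, 27, -1)]
264 [(-170, 70, -1), (-40, 46, 259), (-40, 40, 258)]
268 [(-44, 54, 255), (-40, 46, 262), (-40, 40, 262)]
272 [(-44, 54, 259), (-40, 46, 266), (-40, 40, 266)]
276 [(-44, 54, 262), (-40, 46, 270), (-41, 40, 269)]
280 [(-44, 54, 266), (-40, 46, 273), (-40, 40, 273)]
284 [(-44, 53, 270), (-41, 46, 276), (-40, 40, 276)]
288 [(-45, 53, 272), (-41, 46, 279), (-40, 40, 280)]
292 [(-40, 53, 283), (-40, 46, 283), (-41, 41, 281)]
296 [(-39, 53, 287), (-41, 46, 284), (-39, 41, 287)]
```

View pics/z6.png

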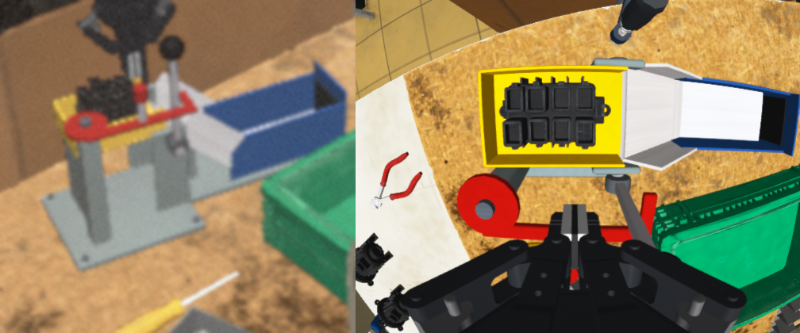

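drive_tool(moves=[[[0, 13, 0, 0, 0], [0, 13, 1, 8, 0], [0, 13, 1, 16, 0], [0, 13, 1, 21, 0], [0, 13, 1, 27, 0], [0, 13, 1, 32, 0], [0, 13, 1, 32, 0]]])

```text
time_s: 8.7
position: [497.7, 1.1, 209.4]
ee_rot: [-0.084, 0.702, -0.084, -0.702]
force: [-0.6, 4.6, 7.9]
finger_gap: -0.3
```

```bash
python3 - <<'E'
from h import *
s=st();print(S_(s['position']))
snap(['scene','wrist'],'j');zoom('j','wrist','pics/z7.png')
E
```

```text
t 8.7 p [497.7   1.1 209.4] F [-0.6  4.6  7.9] gap -0.3
tool y ang deg -103.65 toolx [ 0.001  0.001 -1.   ] q7 [ 0.09  0.34 -0.27  2.1   0.13  0.73 -2.07]
[-82.45346089  47.28429858 209.43764269]
```

View pics/z7.png

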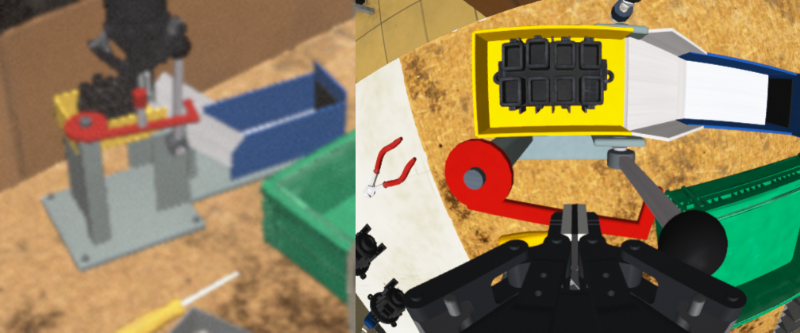

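drive_tool(moves=[[[0, -4, -3, 2, 0], [0, -4, -4, 8, 0], [0, -4, -6, 14, 0], [0, -4, -8, 20, 0], [0, -4, -11, 26, 0], [0, -4, -14, 32, 0]]])

```text
time_s: 9.55
position: [469.5, 21.6, 213.1]
ee_rot: [0.084, -0.702, 0.084, 0.702]
force: [1.4, -0.8, 0.3]
finger_gap: -0.1
```

```bash
python3 - <<'E'
from h import *
s=st();print(S_(s['position']))
snap(['scene','wrist'],'k');zoom('k','wrist','pics/z8.png')
E
```

```text
t 9.55 p [469.5  21.6 213.1] F [ 1.4 -0.8  0.3] gap -0.1
tool y ang deg -103.69 toolx [-0. -0. -1.] q7 [ 0.06  0.3  -0.28  2.15  0.13  0.71 -2.12]
[-114.65853369   60.67979733  213.12985537]
```

View pics/z8.png

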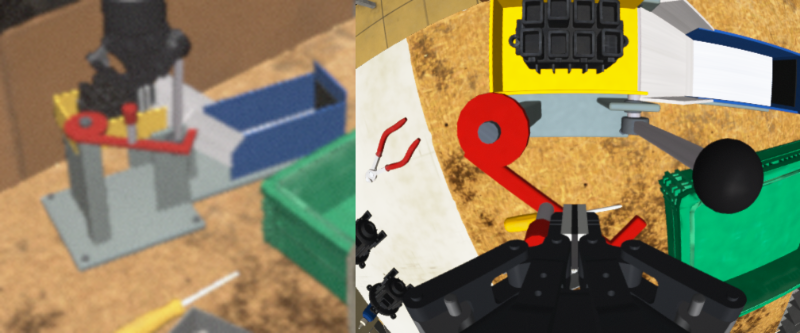

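drive_tool(moves=[[[0, 0, -4, 5, 0], [0, 0, -8, 9, 0], [0, 0, -12, 13, 0], [0, 0, -17, 16, 0], [0, 0, -22, 18, 0], [0, 0, -22, 18, 0], [0, 0, -10, 0, 0], [0, -30, 0, -20, 0], [0, -75, 0, -20, 0], [0, -125, 0, -20, 0], [0, -125, 0, -20, 0]]])

```text
time_s: 11.02
position: [491.4, 17.1, 341.6]
ee_rot: [-0.085, 0.704, -0.084, -0.7]
force: [0.6, -0.0, 0.6]
finger_gap: 0.2
```

```bash
python3 - <<'E'
from h import *
s=st();print(S_(s['position']))
snap(['scene','wrist'],'l');zoom('l','wrist','pics/z9.png')
E
```

```text
t 11.03 p [491.4  17.1 341.6] F [ 0.6 -0.   0.6] gap 0.2
tool y ang deg -103.7 toolx [ 0.007  0.001 -1.   ] q7 [ 0.1   0.18 -0.3   1.93  0.06  1.03 -2.03]
[-92.37251757  61.37524415 341.59755713]
```

View pics/z9.png

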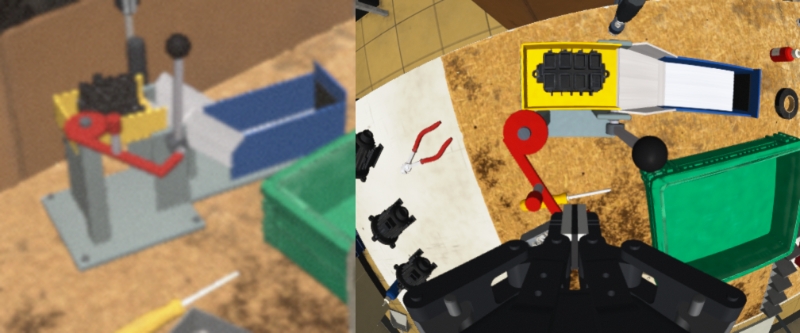

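View pics/wrist_l.png

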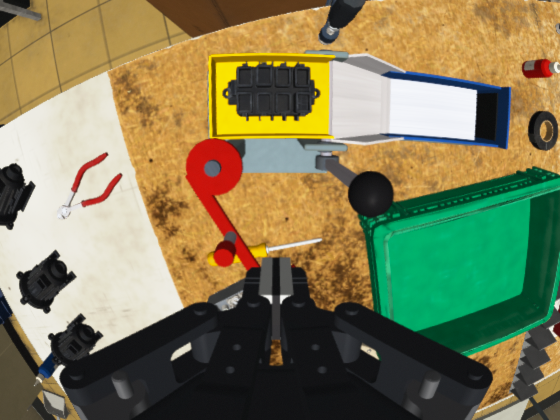

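```bash
python3 - <<'E'
from h import *
c=load('wrist','l')
for n,u,v,z in [('knobtop',225,249,256),('ball',371,194,285),('pivot',213,168,206)]: print(n,S_(wplane(c,u,v,z)).round(1))
togo(W(-75,0,315))
E
```

```text
knobtop [-128.3  102.9  256. ]
ball [-73.2  -9.7 285. ]
pivot [-67.1 119.  206. ]
tool shift [ 23.2  60.4 -19.4]
```

drive_tool(moves=[[[56, 0, 35, -9, 0], [56, 0, 69, -19, 0], [56, 26, 69, -19, 0], [56, 26, 69, -19, 0], [56, 26, 69, -19, 0]]])

```text
time_s: 11.75
position: [491.5, -54.3, 311.9]
ee_rot: [0.084, -0.702, 0.084, 0.703]
force: [0.4, 0.7, -0.0]
finger_gap: 56.0
```

```bash
python3 - <<'E'
from h import *
s=st();print(S_(s['position']))
snap(['scene','wrist'],'m');zoom('m','wrist','pics/z10.png')
w=load('wrist','m');D=wpts(w)
for vv in range(236,300,4): print(vv,[tuple(S_(D[vv,uu]).round().astype(int).tolist()) for uu in range(180,380,20)])
E
```

```text
t 11.75 p [491.5 -54.3 311.9] F [ 0.4  0.7 -0. ] gap 56.0
tool y ang deg -103.64 toolx [-0.001  0.    -1.   ] q7 [ 0.2   0.21 -0.25  1.97  0.06  0.97 -1.89]
[-75.65418783  -8.03786669 311.94929617]
236 [(-190, 147, 1), (-190, 113, 0), (-190, 80, 0), (-189, 48, 0), (-71, 0, 299), (-70, -12, 302), (-74, -24, 292), (-175, -74, 36), (-161, -96, 75), (-153, -119, 94)]
240 [(-198, 149, -1), (-197, 114, 0), (-197, 81, 0), (-196, 48, 1), (-73, 0, 299), (-73, -12, 301), (-77, -25, 291), (-197, -80, 0), (-159, -93, 93), (-156, -117, 102)]
244 [(-204, 149, 0), (-204, 114, 1), (-203, 81, 1), (-203, 48, 0), (-76, 0, 299), (-75, -12, 301), (-204, -48, -2), (-204, -80, 0), (-160, -91, 103), (-161, -118, 102)]
248 [(-212, 150, 0), (-211, 115, 0), (-210, 82, 0), (-209, 49, 2), (-79, 0, 298), (-78, -12, 301), (-211, -48, 0), (-211, -81, 0), (-166, -92, 103), (-167, -119, 102)]
252 [(-219, 151, 0), (-218, 116, 0), (-218, 82, 0), (-218, 49, 0), (-85, 1, 291), (-81, -12, 299), (-219, -49, -2), (-218, -81, -1), (-172, -92, 102), (-170, -118, 107)]
256 [(-226, 152, 0), (-225, 116, 1), (-224, 82, 2), (-224,
[... 1084 characters left out ...]
), (-67, -37, 360), (-68, -46, 359)]
284 [(-69, 32, 361), (-64, 21, 368), (-279, 87, -1), (-278, 52, 0), (-277, 18, -1), (-278, -16, -2), (-278, -50, 0), (-278, -84, 0), (-70, -37, 359), (-65, -43, 368)]
288 [(-68, 31, 366), (-65, 21, 370), (-275, 83, 19), (-286, 53, -1), (-285, 18, 0), (-285, -16, 0), (1, -9, 480), (-286, -85, 1), (-72, -37, 359), (-64, -42, 372)]
292 [(-68, 30, 369), (-64, 20, 374), (-275, 81, 32), (-293, 53, 1), (-293, 18, 0), (-293, -16, 0), (-294, -51, -1), (-294, -85, 0), (-73, -37, 360), (-64, -42, 376)]
296 [(-69, 29, 372), (-64, 19, 378), (-174, 47, 203), (-301, 53, 1), (-302, 18, -1), (-301, -16, 0), (-302, -51, 0), (-303, -86, 0), (-76, -38, 359), (-64, -41, 378)]
```

View pics/wrist_m.png

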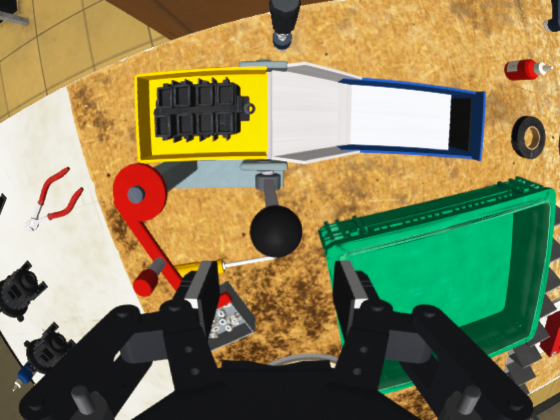

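View pics/z10.png

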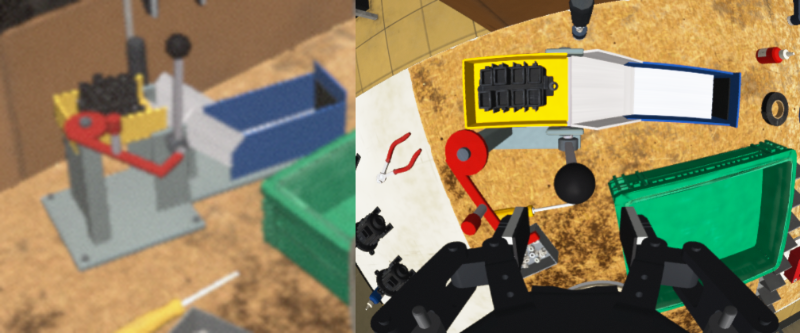

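drive_tool(moves=[[[56, 25, 3, 0, 0], [56, 50, 3, 0, 0], [56, 72, 3, 0, 0], [56, 72, 3, 0, 0]]])

```text
time_s: 12.35
position: [490.4, -57.4, 239.5]
ee_rot: [0.084, -0.701, 0.084, 0.703]
force: [0.3, -0.6, 0.2]
finger_gap: 55.9
```

```bash
python3 - <<'E'
from h import *
s=st();print(S_(s['position']))
snap(['scene','wrist'],'n');zoom('n','wrist','pics/z11.png')
E
```

```text
t 12.35 p [490.4 -57.4 239.5] F [ 0.3 -0.6  0.2] gap 55.9
tool y ang deg -103.65 toolx [-0.002  0.    -1.   ] q7 [ 0.19  0.29 -0.24  2.07  0.1   0.8  -1.92]
[-76.05051203 -11.33080709 239.54430218]
```

View pics/z11.png

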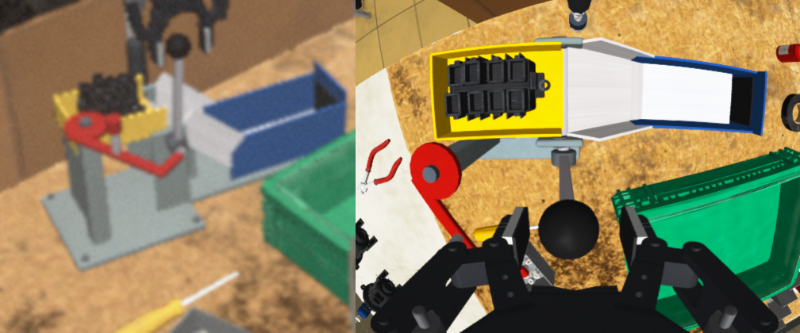

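drive_tool(moves=[[[56, 4, 7, 0, 0], [56, 5, 14, 0, 0], [56, 7, 22, 0, 0], [56, 8, 30, 0, 0], [56, 10, 37, 0, 0], [56, 12, 44, 0, 0], [56, 14, 51, 0, 0], [56, 17, 58, 0, 0]]])

```text
time_s: 13.45
position: [477.0, -114.6, 222.9]
ee_rot: [0.084, -0.702, 0.084, 0.702]
force: [0.9, 3.3, 3.5]
finger_gap: 56.3
```

```bash
python3 - <<'E'
from h import *
s=st();print(S_(s['position']))
snap(['scene','wrist'],'o');zoom('o','wrist','pics/z12.png')
E
```

```text
t 13.45 p [ 477.  -114.6  222.9] F [0.9 3.3 3.5] gap 56.3
tool y ang deg -103.7 toolx [-0. -0. -1.] q7 [ 0.29  0.31 -0.22  2.1   0.1   0.75 -1.8 ]
[-75.85264709 -70.10069252 222.92958819]
```

View pics/z12.png

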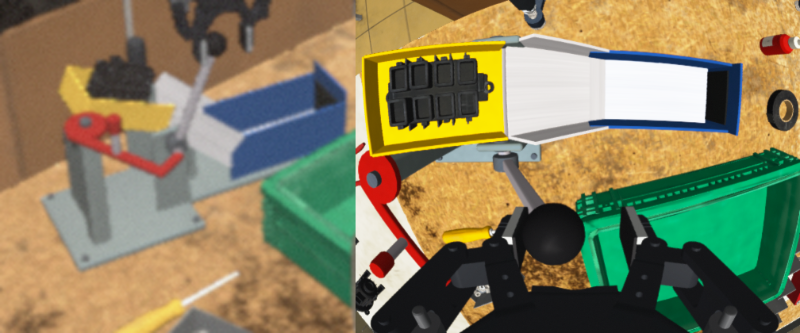

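drive_tool(moves=[[[56, 3, 7, 0, 0], [56, 6, 14, 0, 0], [56, 10, 21, 0, 0], [56, 14, 27, 0, 0], [56, 18, 33, 0, 0], [56, 23, 39, 0, 0], [56, 28, 45, 0, 0], [56, 33, 50, 0, 0], [56, 38, 55, 0, 0], [56, 43, 59, 0, 0], [56, 46, 61, 0, 0], [56, 46, 61, 0, 0]]])

```text
time_s: 15.05
position: [462.5, -173.8, 176.9]
ee_rot: [0.084, -0.702, 0.085, 0.702]
force: [-0.1, -0.1, 0.4]
finger_gap: 55.9
```

```bash
python3 - <<'E'
from h import *
s=st();print(S_(s['position']))
snap(['scene','wrist'],'p');zoom('p','wrist','pics/z13.png')
E
```

```text
t 15.05 p [ 462.5 -173.8  176.9] F [-0.1 -0.1  0.4] gap 55.9
tool y ang deg -103.71 toolx [-0.001 -0.    -1.   ] q7 [ 0.39  0.37 -0.2   2.14  0.12  0.64 -1.7 ]
[ -76.22161857 -131.03413882  176.87290018]
```

View pics/z13.png

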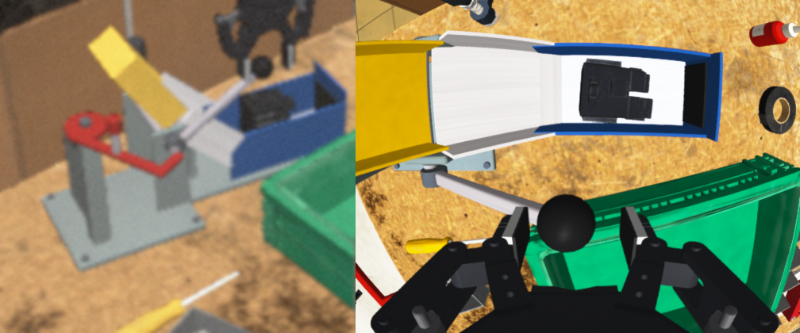

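drive_tool(moves=[[[56, 0, -12, 0, 0], [56, -3, -24, 0, 0], [56, -12, -34, 0, 0], [56, -18, -40, 0, 0], [56, -23, -45, 0, 0], [56, -28, -51, 0, 0], [56, -32, -57, 0, 0], [56, -36, -63, 0, 0], [56, -40, -70, 0, 0], [56, -43, -77, 0, 0], [56, -46, -84, 0, 0]]])

```text
time_s: 16.52
position: [482.8, -92.3, 224.0]
ee_rot: [-0.084, 0.702, -0.085, -0.702]
force: [-1.1, -4.8, 4.0]
finger_gap: 55.9
```

```bash
python3 - <<'E'
from h import *
s=st();print(S_(s['position']))
snap(['scene','wrist'],'q');zoom('q','wrist','pics/z14.png')
E
```

```text
t 16.52 p [482.8 -92.3 224. ] F [-1.1 -4.8  4. ] gap 55.9
tool y ang deg -103.73 toolx [ 0.001 -0.002 -1.   ] q7 [ 0.25  0.31 -0.22  2.09  0.1   0.75 -1.85]
[-75.34510981 -47.01227656 223.97986498]
```

View pics/z14.png

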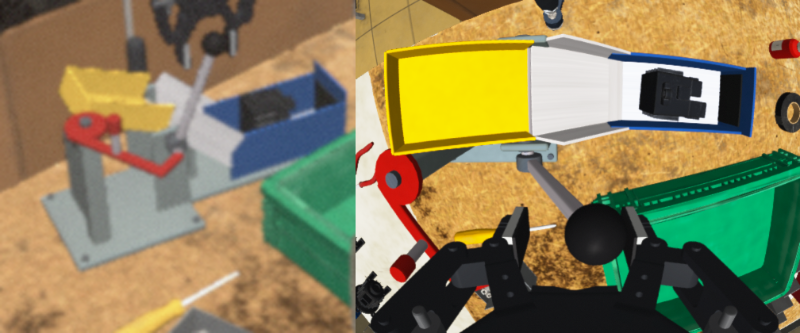

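drive_tool(moves=[[[56, -3, -7, 0, 0], [56, -5, -14, 0, 0], [56, -7, -21, 0, 0], [56, -9, -28, 0, 0], [56, -10, -35, 0, 0], [56, -11, -42, 0, 0], [56, -12, -48, 0, 0], [56, -12, -53, 0, 0], [56, -12, -53, 0, 0]]])

```text
time_s: 17.75
position: [495.3, -39.5, 235.0]
ee_rot: [0.084, -0.702, 0.084, 0.702]
force: [-0.5, -0.6, 1.1]
finger_gap: 56.2
```

```bash
python3 - <<'E'
from h import *
s=st();print(S_(s['position']))
snap(['scene','wrist','side'],'r');zoom('r','wrist','pics/z15.png')
w=load('wrist','r');D=wpts(w);q=(D[...,:2]-O)@RS
X,Y,Z=q[...,0],q[...,1],D[...,2]
m=(abs(X)<41)&(Y<-112)&(Y>-275)&(Z>25)&(w['frame'].max(2)<90)
print('block',[np.percentile(a[m],[2,50,98]).round() for a in (X,Y,Z)])
# cradle rim/floor
yel=(w['frame'][...,0]>180)&(w['frame'][...,2]<60)
mf=yel&(abs(X)<35)&(Y>10)&(Y<120)
print('floor slope',np.polyfit(Y[mf],Z[mf],1))
c=load('scene','r')
E
```

```text
t 17.75 p [495.3 -39.5 235. ] F [-0.5 -0.6  1.1] gap 56.2
tool y ang deg -103.65 toolx [-0.     0.001 -1.   ] q7 [ 0.15  0.3  -0.24  2.07  0.1   0.78 -1.96]
[-75.41897358   7.20785217 235.03629477]
block [array([-30.,  -1.,  28.]), array([-275., -150., -137.]), array([ 38., 103., 118.])]
floor slope [2.88381580e-02 1.35250505e+02]
```

View pics/wrist_r.png

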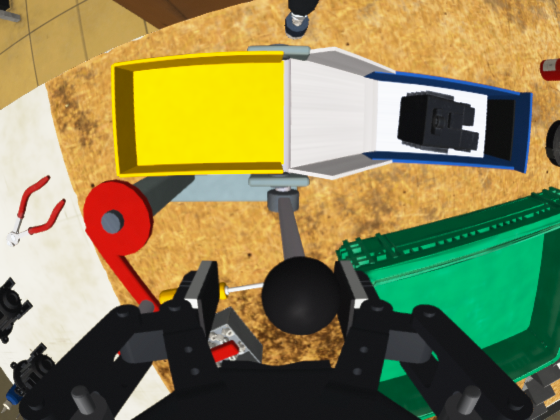

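drive_tool(moves=[[[56, 0, -2, 0, 0], [56, 0, -4, 0, 0], [56, 0, -4, 0, 0]]])

```text
time_s: 18.27
position: [496.1, -36.4, 235.2]
ee_rot: [0.084, -0.702, 0.084, 0.702]
force: [-1.2, -1.1, 0.9]
finger_gap: 56.1
```

```bash
cat > fl.py <<'E'
from h import *
import sys
t=sys.argv[1]
s=st();print(S_(s['position']))
snap(['wrist'],t)
w=load('wrist',t);D=wpts(w);q=(D[...,:2]-O)@RS
X,Y,Z=q[...,0],q[...,1],D[...,2]
yel=(w['frame'][...,0]>180)&(w['frame'][...,2]<60)
mf=yel&(abs(X)<35)&(Y>10)&(Y<120)
print('floor slope',np.polyfit(Y[mf],Z[mf],1), np.polyfit(Y[mf],Z[mf],1)[0])
m=(abs(X)<41)&(Y<-112)&(Y>-275)&(Z>22)&(w['frame'].max(2)<90)
print('block',[np.percentile(a[m],[2,50,98]).round() for a in (X,Y,Z)])
g=(abs(X)>90)&(abs(X)<400)&(abs(Z)<15)&(abs(Y)<200)
print('bench plane',np.linalg.lstsq(np.c_[X[g],Y[g],np.ones(g.sum())],Z[g],rcond=None)[0].round(4))
E
python3 fl.py s
```

```text
t 18.27 p [496.1 -36.4 235.2] F [-1.2 -1.1  0.9] gap 56.1
tool y ang deg -103.69 toolx [-0. -0. -1.] q7 [ 0.15  0.3  -0.24  2.07  0.1   0.79 -1.96]
[-75.33603123  10.46633353 235.1886611 ]
floor slope [9.68196934e-03 1.35230357e+02] 0.009681969335210951
block [array([-30.,  -1.,  28.]), array([-275., -150., -137.]), array([ 37., 103., 118.])]
bench plane [-0.0031 -0.0024  0.6123]
```

drive_tool(moves=[[[56, 0, -1, 0, 0], [56, 0, -2, 0, 0], [56, 0, -2, 0, 0]]])

```text
time_s: 18.7
position: [496.6, -34.8, 235.2]
ee_rot: [0.084, -0.702, 0.085, 0.702]
force: [-1.2, -4.8, 3.1]
finger_gap: 56.0
```

```bash
python3 fl.py t
```

```text
t 18.7 p [496.6 -34.8 235.2] F [-1.2 -4.8  3.1] gap 56.0
tool y ang deg -103.71 toolx [-0. -0. -1.] q7 [ 0.14  0.3  -0.24  2.07  0.1   0.79 -1.97]
[-75.28966755  12.07306387 235.17604695]
floor slope [-1.10576901e-01  1.44277950e+02] -0.11057690085103586
block [array([-30.,  -1.,  28.]), array([-275., -150., -137.]), array([ 37., 103., 119.])]
bench plane [-0.0032 -0.0025  0.6214]
```

```bash
python3 - <<'E'
from h import *
for t in 'rst':
    w=load('wrist',t);D=wpts(w);q=(D[...,:2]-O)@RS;X,Y,Z=q[...,0],q[...,1],D[...,2]
    yel=(w['frame'][...,0]>180)&(w['frame'][...,2]<60)
    m=yel&(abs(X)<30)&(Y>15)&(Y<115)&(abs(Z-135)<10);p=np.polyfit(Y[m],Z[m],1)
    print(t,m.sum(),p.round(4),np.percentile(Z[yel&(abs(X)<35)&(Y>10)&(Y<120)],[0,1,50,99,100]))
E
```

```text
r 8399 [2.890000e-02 1.352485e+02] [133.45315971 134.61031376 137.04733514 139.57864564 140.91979143]
s 8361 [9.500000e-03 1.352385e+02] [132.76494594 134.06288329 135.84116517 137.57754886 138.69707909]
t 8308 [1.000000e-04 1.352086e+02] [132.5648829  133.58209252 135.21456659 137.20686549 403.09000358]
```

drive_tool(moves=[[[56, 0, 5, 0, 0], [56, 0, 11, 0, 0], [56, -10, 11, 0, 0], [56, -50, 11, 0, 0], [56, -100, 11, 0, 0], [56, -150, 11, 0, 0], [56, -150, 11, 0, 0]]])

```text
time_s: 19.62
position: [495.8, -44.7, 389.6]
ee_rot: [-0.085, 0.705, -0.084, -0.699]
force: [-0.3, 0.0, 0.5]
finger_gap: 55.7
```

```bash
python3 - <<'E'
from h import *
s=st();print(S_(s['position']))
snap(['wrist','scene','side'],'u');zoom('u','wrist','pics/z16.png')
w=load('wrist','u');D=wpts(w);q=(D[...,:2]-O)@RS;X,Y,Z=q[...,0],q[...,1],D[...,2]
yel=(w['frame'][...,0]>180)&(w['frame'][...,2]<60)
m=yel&(abs(X)<30)&(Y>15)&(Y<115)&(abs(Z-135)<10);print(np.polyfit(Y[m],Z[m],1))
f=load('side','u')['frame'][150:310,230:390,::-1];cv2.imwrite('pics/z17.png',cv2.resize(f,(600,600),interpolation=cv2.INTER_CUBIC))
E
```

```text
t 19.62 p [495.8 -44.7 389.6] F [-0.3  0.   0.5] gap 55.7
tool y ang deg -103.69 toolx [ 0.008 -0.    -1.   ] q7 [ 0.19  0.15 -0.25  1.85  0.04  1.14 -1.88]
[-73.77367265   2.25484777 389.5617817 ]
[-2.61053511e-04  1.35231359e+02]
```

View pics/z16.png

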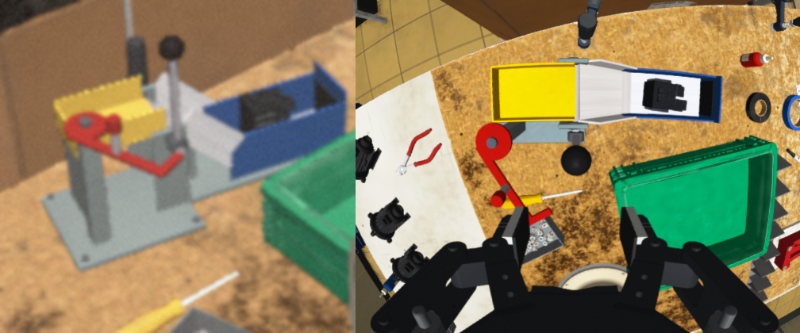

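View pics/z17.png

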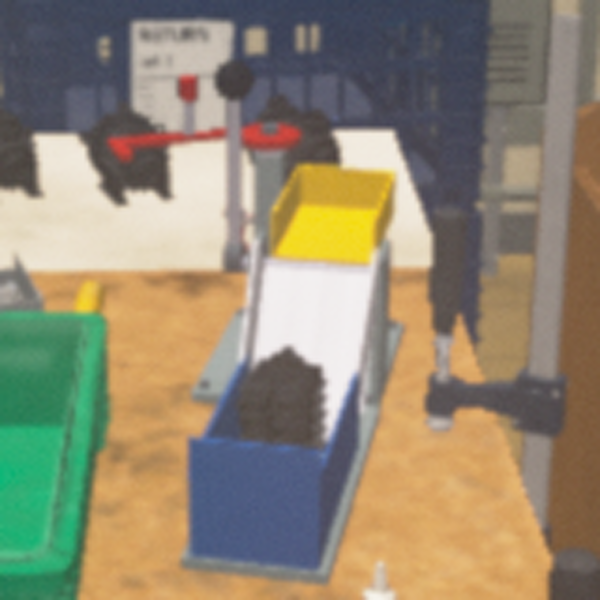

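```bash
python3 - <<'E'
from h import *
for n,boxes in [('side',{'bottle':(320,300,342,347),'tape':(260,328,298,358)}),('scene',{'screw':(195,300,262,338),'bottle':(308,188,323,218)})]:
    a,b=load(n,'a')['frame'].astype(int),load(n,'u')['frame'].astype(int)
    for k,(x0,y0,x1,y1) in boxes.items(): print(n,k,abs(a-b)[y0:y1,x0:x1].mean().round(2))
def top(t):
    w=load('wrist',t);D=wpts(w);q=(D[...,:2]-O)@RS;X,Y,Z=q[...,0],q[...,1],D[...,2]
    m=(abs(X)<40)&(Y<-112)&(Y>-240)&(Z>60)&(w['frame'].max(2)<90)
    print(t,[np.percentile(a[m],[2,50,98]).round() for a in (X,Y,Z)])
top('r');top('t');top('u')
bot.sign_off()
E
```

```text
side bottle 3.01
side tape 2.54
scene screw 1.73
scene bottle 1.79
r [array([-27.,  -1.,  27.]), array([-201., -152., -138.]), array([ 64., 104., 119.])]
t [array([-27.,  -1.,  27.]), array([-201., -152., -138.]), array([ 64., 104., 119.])]
u [array([-27.,  -1.,  27.]), array([-201., -160., -138.]), array([ 66., 104., 119.])]
the job is handed in; nothing more can be done
```

The block is out of the cradle and at rest in the blue pocket, the lever is upright again, and the catch is open. I handed the job in at about 20 s.

- **Catch:** I pushed the red catch by its knob to about 0.98 rad, well past the 0.45 needed to clear. It stayed there.
- **Lever:** I tipped it to roughly 0.9 rad with the ball held loosely between the open fingers, at well under 1 rad/s. The block slid out, and I brought the lever back.
- **Cradle:** The floor measures level, within about 0.003 rad, after the gripper let go.
- **Block:** It lies wholly inside the pocket, between y −138 and −201 mm, and did not move over the last three views. The robot did not touch it.
- **Bystanders:** The bottle, tape and screwdriver look unmoved in before-and-after pictures.

**Problems and checks that disagreed:**
- **Block on end:** It did not land flat. It stands roughly on its end, with its top at about 119 mm against the pocket's 87 mm side walls and 107 mm end wall.
- **Fingertips:** They showed 30 to 38 mm above the reported tool position. My first two pushes at the knob missed without any contact, and I then worked lower.
- **Lever touched early:** While I opened the catch, the gripper probably brushed the ball. I read about 8 N upwards, and the lever leaned by about 0.06 rad before the tip.
- **Level measurement:** One reading came out at −0.11 rad because of stray points. I refitted it without them and got level.

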